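# Seat the cue-holder plate on its pins

## Robot

A 6-joint arm with a two-finger parallel gripper is mounted at the origin on the work surface. World frame = base frame: x ahead of the robot, y to its left, z up, the work surface at z = 0. Lengths are in m, angles in degrees, forces in N, time in s.
With the tool pointing down it reaches from about 0.425 to 0.95 m from the base axis. Payload 3.5 kg.
Tool frame: the origin (TCP) lies between the finger pads; the fingertips stand 14 mm ahead of it and the grasp point (between the pads) lies 5 mm behind it; x points along the fingers, y is the direction in which the jaws open and shut, and the axes are right-handed (so a half turn about x gives the same grasp; the last joint's range is limited). The gripper opens to 85 mm and grips with 20 to 120 N. Pads are 22 mm wide; open, the fingers measure 114 mm over their backs; the gripper's body (76 mm by 85 mm) begins 54 mm behind the grasp point. The pads swing forward as they close: fully open they stand 13 mm farther back than shut.
Start: joints at [59.645, 16.404, 90.338, -0, 73.258, -8.594], TCP at [0.25, 0.627, 0.245] pointing down, gripper open.
Joint ranges: [-158.93, 158.93], [-51.34, 127.21], [12.03, 142.37], [-87.48, 267.48], [13.55, 161.25], [-162.69, 162.69]. Speed limits (degrees/s): [159.86, 159.86, 180, 180, 180, 180].

## Interface

Orientations are given as a 3x3 rotation matrix whose columns are the frame's x, y, z axes.
In Python, from rig import manip gives the robot as it stands. The module is installed in compiled form; this text tells all that it offers.
- The arm moves only by the tool drive_tool, never from a script. Its argument "deltas" is a list of rows, each a list of 5 numbers: the opening, from -1 (shut) to 1 (fully open), then the shift along the world's x, y, z scaled (see below), then the turn about the world's z scaled (see below). A call has exactly 10 rows; each row is the pose to reach, as a shift and turn from the pose measured when the call began; what a row does not reach only later rows make up. The controller multiplies each number of a shift by 0.4 m and each number of a turn by 120 degrees. A row lasts 1/8 s, in which the tool goes at most 62.5 mm and 10.7 degrees, less where a joint would pass 70% of its speed; a pose out of reach is approached as far as the arm can. A call with a number of a shift or a turn outside -1 to 1 is refused whole. A call with a gripper value outside its range is refused whole. The fingers move at their own pace and stop on an object; "force" is the grip in N (left out, the last holds). Time passes only in rows, so rows that repeat a pose let the fingers close, or fill a call up. It gives the time, the measured TCP pose, the force and the opening at its end, in the units of the state.
- manip.get_obs(): the state, without advancing time (a new reading comes with each control period).
- manip.grab_frame(name): name is "scene" or "top" or "wrist"; returns a dict with "image" (480x640x3 uint8, blue, green, red), "z_map" (480x640 float32, m along the optical axis (not along the pixel's ray), 0 where there is no reading), "fx", "fy", "cx", "cy" (pixels), "extrinsics" (4x4, takes a point from world to camera coordinates). Camera axes: x right, y down, z forward; pixel columns grow to the right and rows downward; lengths in m; the calibration is good to about 2 mm. A picture is of the moment at which its call begins.
- manip.close_job(): hands the job in, once; it reports no verdict.
The state is a dict: "clock": time; "joint_pos": joint angles; "joint_vel": joint speeds; "effort": joint torques, N m; "tcp_pos": TCP position; "tcp_rot": TCP orientation; "ft_force": force on the tool from outside, world axes, zero at the start; "torque": the same for the moment, N m; "width": finger opening in m.
Only numpy, scipy, OpenCV 4.12 (cv2) and the standard library are available. Lean on these libraries where they do the work, as an engineer would, in place of code of your own. Each camera call takes 0.05 s, during which the arm holds its last target. There are 200 camera calls.

## Task

The wooden cue-holder plate is lying out of place on the dark foot of the cue stand, propped on the raised sill and the tips of two locating pins. Nudge it sideways with the fingertips until its two small holes drop over the pins and it lies fully down and flat on the foot, then let go of it and back off. Only push it: do not pick it up or tip it, and leave the mug, jar, chalk and brush alone.

Things in the scene. Friction and masses are not known exactly. Their poses are not given: they have to be found in the camera images.
- foot: Dark wooden foot of a cue stand, fixed. Block 164 mm (its x) by 180 mm (its y), top floor 30 mm above the counter. Along its -x edge (robot's side) a sill 40 mm wide rises to 40 mm. Two pins stand on the floor. Origin: centre of the underside, z up. With the plate seated the plate's centre is at x = +22, y = 0 mm, its sides and far (+x) edge flush with the foot's, 4 mm gap to the sill.
- plate: Loose lighter plate, 120 (x) by 180 (y) by 16 mm thick, 0.2 to 0.4 kg, three 33 mm cue holes on its -x half, two 15 mm locating holes. Origin: centre of its underside. It starts level, underside 40 mm above the counter, on sill and pin tips, 15 to 28 mm short of its seat (towards the sill), up to 28 mm off along y, turned up to 7 degrees. Seated, its underside is at 30 mm, its top at 46 mm.
- pin_left (a point): Tip of the steel pin at the foot's x = +37, y = +60 mm. Pin 12 mm in diameter, 10 mm high, the upper 4 mm coned to a 6 mm flat tip level with the sill's top (40 mm above the counter). Hidden under the plate at first. Axes as the foot.
- pin_right (a point): Tip of the like pin at the foot's x = +37, y = -60 mm.
- hole_left (a point): Centre of the locating hole at the plate's x = +15, y = +60 mm, at the underside; 15 mm through hole that goes over pin_left. Axes as the plate.
- hole_right (a point): Centre of the locating hole at the plate's x = +15, y = -60 mm, at the underside; goes over pin_right. (The three larger cue holes lie at the plate's x = -26, y = -58, 0 and +58 mm.)
- mug: White mug, 80 mm across, 90 mm high, standing on the counter about 270 mm to the foot's +y side. Bystander. Origin: centre of its underside.
- jar: Amber glass jar with a steel cap, 60 mm across, 85 mm high, on the counter about 330 mm to the foot's -y side. Bystander. Origin: centre of its underside.
- chalk: Cube of cue chalk, 24 mm wide, 22 mm high, on the counter about 240 mm to the foot's -y side. Bystander. Origin: centre of its underside.
- brush: Table brush lying on the counter beyond the foot's far (+x) edge, about 180 mm from the foot's centre, lying about along the foot's y. Bystander.
Things that resemble listed ones, but are neither listed nor needed, are in the scene too. Of the things that look like the foot, take the one that is farthest from the robot's base at the start.

How it is judged:
By the outcome, as a careful person would: the job done as asked, in the order asked, and still so for the second after the job is handed in, with the robot touching nothing.
It also fails if it takes over 64 s, if anything falls off the work surface, if the arm or the gripper's body presses on something with over 40 N, if the wrist force passes 120 N, or if a joint passes its speed limit or range.

## Working session

There is one attempt and no reset: what is moved stays moved. The work goes in short steps, Python scripts to look and compute and a tool call to move; the robot and the scene stay as the last step left them, time stands still between calls to the robot, and variables do not carry over. Pictures are saved under pics/ and viewed, about 8 in all and at most 12, crops included, and the job is handed in when it is done.

Besides the shell and the picture viewer there is one more tool, called after "Call:" as name([rows], argument=value, ...), one row to a line, values as JSON. drive_tool: Moves the arm, as the interface text tells. Its arguments: {"type":"object","properties":{"deltas":{"type":"array","items":{"type":"array","items":{"type":"number","minimum":-1,"maximum":1}}},"force":{"type":"number"}},"required":["deltas"]}

```bash
mkdir -p pics
cat > h.py <<'E'
import numpy as np, cv2
from rig import manip
def grab(n):
    f=manip.grab_frame(n); f['E']=np.array(f['extrinsics']); return f
def ray(f,u,v,z):
    R=f['E'][:3,:3];t=f['E'][:3,3];c=-R.T@t
    d=R.T@np.array([(u-f['cx'])/f['fx'],(v-f['cy'])/f['fy'],1]); return c+d*(z-c[2])/d[2]
def cloud(f):
    z=f['z_map'];v,u=np.indices(z.shape)
    P=np.stack([(u-f['cx'])/f['fx']*z,(v-f['cy'])/f['fy']*z,z],-1)
    return (P-f['E'][:3,3])@f['E'][:3,:3]
E
python3 - <<'E'
from h import *
for n in ('top','scene'):
    f=grab(n); cv2.imwrite(f'pics/{n}0.png',f['image']); print(n,f['fx'],f['E'].round(3).tolist())
    np.savez(f'{n}0.npz',**{k:f[k] for k in('image','z_map','fx','fy','cx','cy','E')})
E
```

```text
top 612.7301371280762 [[-0.02, -1.0, 0.007, 0.041], [-0.993, 0.019, -0.121, 0.544], [0.12, -0.009, -0.993, 1.131], [0.0, 0.0, 0.0, 1.0]]
scene 545.0276339910481 [[-0.041, 0.999, 0.014, 0.011], [0.784, 0.041, -0.619, -0.386], [-0.619, -0.014, -0.785, 1.386], [0.0, 0.0, 0.0, 1.0]]
```

View pics/top0.png

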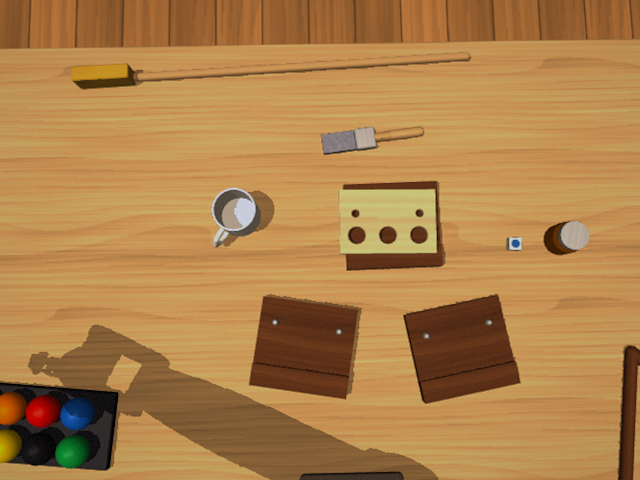

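View pics/scene0.png

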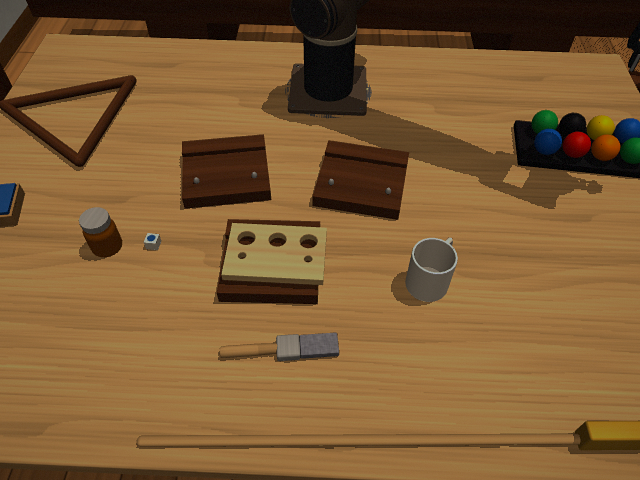

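The three foot-like things in the top view are at (390,225), (305,345) and (462,348). The one at (390,225) is farthest from the base, which is at the bottom of the image, and it carries the plate, so it's the one meant. I'll measure it and confirm with a crop.

```bash
cat >> h.py <<'E'
def rect(p):
    (cx,cy),(w,h),a=cv2.minAreaRect((p[:,:2]*1000).astype(np.float32)); 
    if w>h: w,h,a=h,w,a-90   # h = long side (y), a = angle of short side from x
    a=(a+90)%180-90
    return np.array([cx,cy]),w,h,a
def measure(f,ctr=None):
    P=cloud(f);im=f['image'].astype(int);b,g,r=im[...,0],im[...,1],im[...,2]
    near=(abs(P[...,0]-.66)<.16)&(abs(P[...,1]+.08)<.16) if ctr is None else (np.hypot(P[...,0]-ctr[0],P[...,1]-ctr[1])<.17)
    up=near&(P[...,2]>.024)&(P[...,2]<.075)
    dark=up&(r<130); light=up&(r>150)&(P[...,2]>.036)
    out={}
    for n,m in(('foot',dark),('plate',light)):
        m=cv2.morphologyEx(m.astype(np.uint8),cv2.MORPH_OPEN,np.ones((3,3)))
        k,l,s,c=cv2.connectedComponentsWithStats(m)
        if n=='plate': m=l==1+s[1:,4].argmax()
        m=m>0
        c,w,h,a=rect(P[m]); out[n]=(c,w,h,a); print(n,c.round(1),round(w,1),round(h,1),'ang',round(a,2),'z',np.percentile(P[m][:,2],[5,50,95]).round(4))
    return out
E
python3 - <<'E'
from h import *
for n in('top','scene'):
    f=dict(np.load(f'{n}0.npz'));P=cloud(f)
    if n=='top': print(P[220,390],P[228,388],P[262,390],P[300,200])
    measure(f)
    # plate holes by ellipse contours at plate top z=.056
    im=f['image']; L=((im[...,2]>150)&(abs(P[...,2]-.056)<.012)&(abs(P[...,0]-.66)<.16)&(abs(P[...,1]+.08)<.16)).astype(np.uint8)
    cs,hi=cv2.findContours(L,cv2.RETR_CCOMP,cv2.CHAIN_APPROX_NONE)
    for c,hh in zip(cs,hi[0]):
        if hh[3]>=0 and len(c)>10:
            M=c.reshape(-1,2).mean(0); print(n,'hole',M.round(1),len(c),(ray(f,*M,.056)*1000).round(1))
    u,v=(390,225) if n=='top' else (272,262)
    cv2.imwrite(f'pics/{n}c.png',cv2.resize(im[v-70:v+70,u-90:u+90],None,fx=4,fy=4,interpolation=cv2.INTER_CUBIC))
E
```

```text
[ 0.56033508 -0.07992978  0.06052315] [ 0.54956862 -0.07916734  0.02727711] [ 0.48347513 -0.07943232  0.04150957] [0.42029437 0.28375786 0.00330526]
foot [568.1 -86.1] 139.1 180.2 ang 1.06 z [0.0271 0.0309 0.0437]
plate [559.1 -76.8] 120.1 183.7 ang -1.07 z [0.0531 0.0566 0.0601]
top hole [356. 235.] 52 [534.1 -16.3  56. ]
top hole [418.3 234.4] 53 [ 532.9 -132.3   56. ]
top hole [387.3 234.8] 53 [533.3 -74.4  56. ]
top hole [354.7 213.3] 25 [574.9 -14.9  56. ]
top hole [418.8 212.7] 25 [ 573.7 -134.7   56. ]
foot [569.8 -85.7] 141.9 188.2 ang 1.06 z [0.0276 0.0314 0.0546]
plate [560.7 -78.6] 121.1 180.0 ang -0.39 z [0.054  0.0563 0.0586]
scene hole [307.8 258.3] 25 [576.3 -18.6  56. ]
scene hole [241.8 255.2] 25 [ 575.5 -138.4   56. ]
scene hole [308.2 240.8] 49 [535.9 -20.1  56. ]
scene hole [276.8 239.2] 49 [535.3 -78.5  56. ]
scene hole [246.  237.5] 48 [ 534.3 -136.1   56. ]
```

View pics/topc.png

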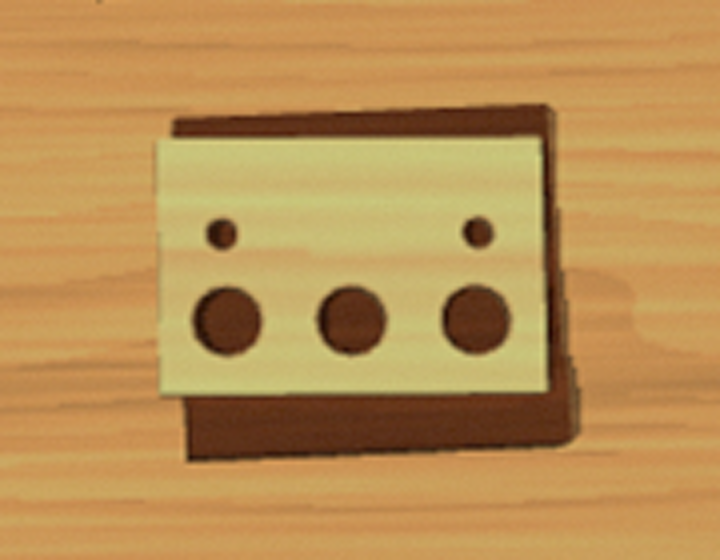

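The crop confirms a dark foot with a far strip, a sill and the plate on top. Its floor corners are at about (173,118) and (550,103), and its sill corners are at about (188,461) and (570,443). Next I'll get the foot pose from lines fitted to its edges.

```bash
cat >> h.py <<'E'
def T(p,a,x,y):
    a=np.radians(a); return np.array(p)+np.array([np.cos(a)*x-np.sin(a)*y,np.sin(a)*x+np.cos(a)*y])
E
python3 - <<'E'
from h import *
for n in('top','scene'):
    f=dict(np.load(f'{n}0.npz')); print(n); P=cloud(f)
    o=measure(f,(.56,-.083))
    c,w,h,a=o['foot']
    im=f['image'].astype(int);dark=(im[...,2]<130)&(np.hypot(P[...,0]-.56,P[...,1]+.083)<.17)
    F=dark&(abs(P[...,2]-.03)<.005); S=dark&(abs(P[...,2]-.04)<.005)
    # edge lines: far edge from floor points, near edge from sill points (per-column extremes, ray-cast to nominal height)
    for nm,M,z,far in(('far',F,.03,1),('near',S,.04,0)):
        pts=[]
        for u in range(640):
            v=np.flatnonzero(M[:,u])
            if len(v)<3: continue
            vv=(v.min()-.5 if far else v.max()+.5) if n=='top' else (v.max()+.5 if far else v.min()-.5)
            pts.append(ray(f,u,vv,z)[:2]*1000)
        pts=np.array(pts); q=(pts[:,1]>-150)&(pts[:,1]<-20); pts=pts[q]
        for _ in range(3):
            k=np.polyfit(pts[:,1],pts[:,0],1); r=abs(np.polyval(k,pts[:,1])-pts[:,0]); pts=pts[r<max(1.5,np.median(r)*2)]
        print(nm,len(pts),'ang',np.degrees(np.arctan(-k[0])).round(2),'x at y=-85',np.polyval(k,-85).round(1))
f=dict(np.load('top0.npz'))
for u,v,z in((173,118,.03),(550,103,.03),(188,461,.04),(567,443,.04)): print((ray(f,300+u/4-.4,155+v/4-.4,z)*1000).round(1))
E
```

```text
top
foot [555.4 -86.1] 164.4 180.6 ang 1.06 z [0.0278 0.0372 0.0446]
plate [558.9 -76.9] 120.3 183.7 ang -1.18 z [0.0531 0.0566 0.0601]
far 66 ang 1.11 x at y=-85 637.4
near 69 ang 1.08 x at y=-85 473.3
scene
foot [556.8 -86.1] 167.8 188.2 ang 1.18 z [0.0278 0.0323 0.0543]
plate [560.7 -78.6] 121.4 179.6 ang -0.64 z [0.054  0.0563 0.0586]
far 62 ang 1.01 x at y=-85 641.9
near 67 ang 1.47 x at y=-85 474.7
[636.    5.3  30. ]
[ 639.9 -176.4   30. ]
[470.5   2.2  40. ]
[ 475.4 -175.8   40. ]
```

Run:
```python
from h import *
o=manip.get_obs(); print({k:np.round(o[k],3).tolist() for k in('clock','tcp_pos','tcp_rot','ft_force','width')})
R=o['tcp_rot']; print('jaw dir deg',np.degrees(np.arctan2(R[1][1],R[0][1])))
```

```text
{'clock': 0.1, 'tcp_pos': [0.25, 0.626, 0.244], 'tcp_rot': [[-0.001, 0.371, 0.929], [-0.002, 0.929, -0.371], [-1.0, -0.002, -0.0]], 'ft_force': [0.786, 0.316, -0.228], 'width': 0.086}
jaw dir deg 68.23946817770981
```

Call:
drive_tool([
  [1, 0.06, -0.1, 0, -0.06],
  [1, 0.12, -0.2, 0, -0.12],
  [1, 0.18, -0.3, 0, -0.2],
  [1, 0.25, -0.42, 0, -0.28],
  [1, 0.32, -0.54, 0, -0.36],
  [1, 0.39, -0.66, 0, -0.44],
  [1, 0.46, -0.78, 0, -0.5],
  [1, 0.53, -0.9, 0, -0.54],
  [1, 0.59, -1, 0, -0.56],
  [1, 0.59, -1, 0, -0.56],
])

```text
clock: 1.35
tcp_pos: [0.487, 0.2239, 0.2436]
tcp_rot: [[-0.003, 1.0, 0.013], [-0.0, 0.013, -1.0], [-1.0, -0.003, 0.0]]
ft_force: [-0.9, -0.7, 0.1]
width: 0.0854
```

Call:
drive_tool([
  [1, 0.06, -0.14, 0, 0],
  [1, 0.12, -0.28, 0, 0],
  [1, 0.18, -0.41, 0, 0],
  [1, 0.18, -0.41, -0.1, 0],
  [1, 0.18, -0.41, -0.2, 0],
  [1, 0.18, -0.41, -0.3, 0],
  [1, 0.18, -0.41, -0.36, 0],
  [1, 0.18, -0.41, -0.36, 0],
  [1, 0.18, -0.41, -0.36, 0],
  [1, 0.18, -0.41, -0.36, 0],
])

```text
clock: 2.6
tcp_pos: [0.5602, 0.0601, 0.1014]
tcp_rot: [[0.001, 1.0, 0.014], [-0.0, 0.014, -1.0], [-1.0, 0.0, 0.0]]
ft_force: [0.6, -0.0, 0.3]
width: 0.0856
```

Run:
```python
from h import *
o=manip.get_obs(); p=o['tcp_pos']; print(np.round(p,4))
f=grab('scene');P=cloud(f)
m=(np.hypot(P[...,0]-p[0],P[...,1]-p[1])<.07)&(P[...,2]>p[2]-.03)&(P[...,2]<p[2]+.02)
for s in(-1,1):
    q=P[m&(s*(P[...,0]-p[0])>0.02)]; print(len(q),np.percentile(q[:,2],[0,1,3,10]).round(4),np.percentile(q[:,0],[2,98]).round(4),np.percentile(q[:,1],[2,98]).round(4)) if len(q) else 0
E=f['E'];c=E[:3,:3]@p+E[:3,3];u,v=int(f['fx']*c[0]/c[2]+f['cx']),int(f['fy']*c[1]/c[2]+f['cy'])
print(u,v);cv2.imwrite('pics/s1.png',cv2.resize(f['image'][v-75:v+75,u-100:u+100],None,fx=4,fy=4))
```

```text
[0.5602 0.0601 0.1014]
58 [0.101  0.1018 0.1039 0.1068] [0.6088 0.6177] [0.0486 0.069 ]
352 237
```

View pics/s1.png

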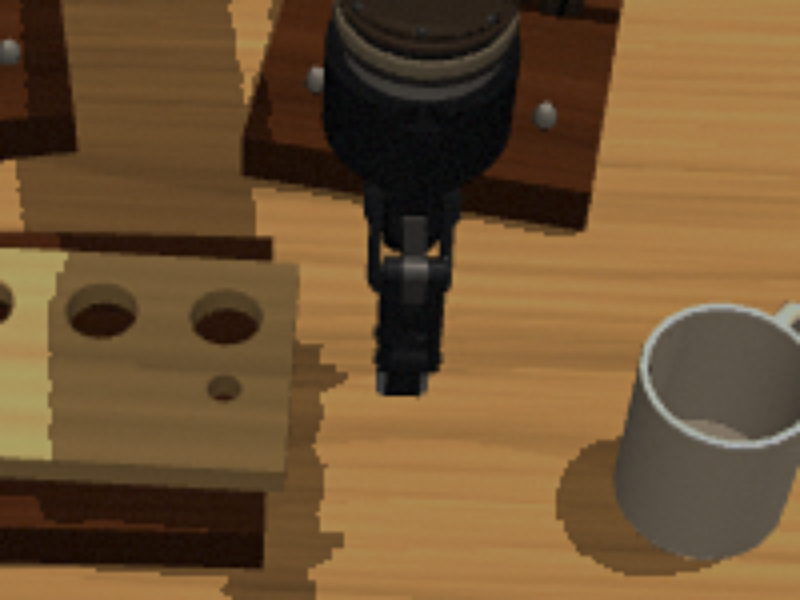

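The fingertips sit about level with the TCP when open, and the pads are about 20 mm wide, at y 49–69 mm. I'll lower to tip z≈45 mm and push toward -y.

Call:
drive_tool([
  [1, 0, 0, -0.07, 0.003],
  [1, 0, 0, -0.138, 0.003],
  [1, 0, 0, -0.138, 0.003],
  [1, 0, -0.05, -0.138, 0.003],
  [1, 0, -0.07, -0.138, 0.003],
  [1, 0, -0.08, -0.138, 0.003],
  [1, 0, -0.087, -0.138, 0.003],
  [1, 0, -0.094, -0.138, 0.003],
  [1, 0, -0.1, -0.138, 0.003],
  [1, 0, -0.1, -0.138, 0.003],
])

```text
clock: 3.9
tcp_pos: [0.5601, 0.0201, 0.0461]
tcp_rot: [[0.0, 1.0, 0.02], [-0.0, 0.02, -1.0], [-1.0, 0.0, 0.0]]
ft_force: [0.4, 1.1, 2.5]
width: 0.0852
```

```bash
cat >> h.py <<'E'
FT=(555.4,-86.,1.1)
def holes(f,z=.056,show=True):
    P=cloud(f);im=f['image'].astype(np.uint8); hsv=cv2.cvtColor(im,cv2.COLOR_BGR2HSV)
    L=((im[...,2]>75)&(im[...,1]>im[...,2]*.7)&(abs(P[...,2]-z)<.013)&(abs(P[...,0]-.57)<.1)&(abs(P[...,1]+.085)<.14)).astype(np.uint8)
    cs,hi=cv2.findContours(L,cv2.RETR_CCOMP,cv2.CHAIN_APPROX_NONE); o=[]
    for c,h in zip(cs,hi[0]):
        if h[3]>=0 and len(c)>12:
            m=c.reshape(-1,2).mean(0); o.append((len(c),*(ray(f,*m,z)*1000).round(1)[:2]))
    print(o); q=L&(P[...,2]>0); print('z med',np.median(P[...,2][q>0]).round(4))
    return o
E
python3 - <<'E'
from h import *
o=manip.get_obs(); print(np.round(o['tcp_pos'],4),np.round(o['ft_force'],1))
for n in('top','scene'):
    f=grab(n); print(n); holes(f); measure(f,(.56,-.083)); cv2.imwrite(f'pics/{n}2.png',f['image'])
E
```

```text
[0.5601 0.0201 0.0461] [0.4 1.1 2.5]
top
[(50, np.float64(531.8), np.float64(-137.2)), (53, np.float64(532.9), np.float64(-79.2)), (22, np.float64(572.4), np.float64(-139.6))]
z med 0.0565
foot [ 556.2 -108.9] 134.4 164.8 ang -88.9 z [0.0278 0.0381 0.0477]
plate [ 559.1 -111.3] 119.6 123.9 ang -0.42 z [0.0529 0.0566 0.0601]
scene
[(23, np.float64(576.9), np.float64(-24.9)), (21, np.float64(576.6), np.float64(-143.6)), (53, np.float64(538.1), np.float64(-25.5)), (50, np.float64(537.7), np.float64(-83.5)), (40, np.float64(539.4), np.float64(-140.8))]
z med 0.056
foot [556.5 -75.7] 168.9 209.2 ang 1.2 z [0.0287 0.054  0.0581]
plate [ 559.7 -146.7] 58.0 121.5 ang -88.53 z [0.054  0.0563 0.0585]
```

View pics/scenec.png

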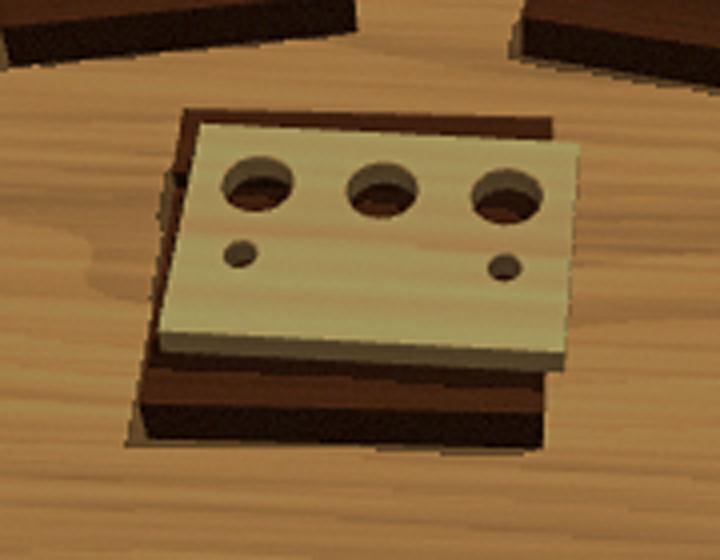

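The scene crop shows the foot's sill corners at (185,109) and (551,118), its far floor corners at (143,402) and (544,413), and the plate's top corners at (201,124), (578,143), (160,332) and (565,353).

Run:
```python
from h import *
def go(n,ou,ov,L):
    f=dict(np.load(f'{n}0.npz')); q=np.array([ray(f,ou+u/4-.4,ov+v/4-.4,z)[:2]*1000 for u,v,z in L])
    for i,nm in((0,'foot'),(4,'plate')):
        d=q[i:i+4]; a=[np.degrees(np.arctan2(-(d[j]-d[j+1])[0]*s,(d[j]-d[j+1])[1]*s)) for j,s in((0,np.sign((d[0]-d[1])[1])),(2,np.sign((d[2]-d[3])[1])))]
        print(n,nm,d.mean(0).round(1),np.round(a,2),d.round(1).tolist())
go('scene',182,192,[(185,109,.04),(551,118,.04),(143,402,.03),(544,413,.03),(201,124,.056),(578,143,.056),(160,332,.056),(565,353,.056)])
go('top',300,155,[(188,461,.04),(567,443,.04),(173,118,.03),(550,103,.03),(160,396,.056),(547,391,.056),(156,141,.056),(540,138,.056)])
```

```text
scene foot [556.9 -89.1] [1.22 1.04] [[477.2, -180.6], [473.4, -2.3], [640.0, -175.9], [636.8, 2.3]]
scene plate [560.8 -78.3] [-0.7  -0.65] [[499.6, -167.6], [501.8, 11.7], [619.9, -168.0], [621.9, 10.7]]
top foot [555.4 -86.2] [1.58 1.24] [[470.5, 2.2], [475.4, -175.8], [636.0, 5.3], [639.9, -176.4]]
top plate [559.1 -75.3] [-0.38 -0.63] [[499.9, 15.1], [498.7, -164.6], [619.9, 14.3], [618.0, -166.1]]
```

Call:
drive_tool([
  [1, 0, -0.003, 0, 0],
  [1, 0, -0.006, 0, 0],
  [1, 0, -0.009, 0, 0],
  [1, 0, -0.012, 0, 0],
  [1, 0, -0.015, 0, 0],
  [1, 0, -0.015, 0, 0],
  [1, 0, 0.1, 0, 0],
  [1, 0, 0.1, 0.2, 0],
  [1, 0, 0.1, 0.3, 0],
  [1, 0, 0.1, 0.3, 0],
])

```text
clock: 5.25
tcp_pos: [0.5639, 0.0595, 0.1723]
tcp_rot: [[0.013, 1.0, 0.021], [-0.003, 0.021, -1.0], [-1.0, 0.013, 0.003]]
ft_force: [0.4, -0.1, -0.6]
width: 0.0852
```

Call:
drive_tool([
  [1, -0.1, 0.05, 0, 0.08],
  [1, -0.22, -0.05, 0, 0.17],
  [1, -0.34, -0.15, 0, 0.26],
  [1, -0.34, -0.25, 0, 0.35],
  [1, -0.34, -0.35, 0, 0.43],
  [1, -0.34, -0.35, 0, 0.52],
  [1, -0.34, -0.35, 0, 0.61],
  [1, -0.34, -0.35, 0, 0.7],
  [1, -0.34, -0.35, 0, 0.75],
  [1, -0.34, -0.35, 0, 0.75],
])

```text
clock: 6.5
tcp_pos: [0.427, -0.0807, 0.1708]
tcp_rot: [[0.001, -0.02, 1.0], [0.013, 1.0, 0.02], [-1.0, 0.013, 0.001]]
ft_force: [-0.2, -0.6, 0.8]
width: 0.0852
```

Run:
```python
from h import *
o=manip.get_obs(); print(np.round(o['tcp_pos'],4),np.round(o['ft_force'],1))
for n in('top','scene'):
    f=grab(n); print(n); holes(f); measure(f,(.56,-.083)); cv2.imwrite(f'pics/{n}3.png',f['image'])
u,v=390,225
cv2.imwrite('pics/t3c.png',cv2.resize(cv2.imread('pics/top3.png')[v-70:v+70,u-90:u+90],None,fx=4,fy=4,interpolation=cv2.INTER_CUBIC))
```

```text
[ 0.427  -0.0807  0.1708] [-0.2 -0.6  0.8]
top
[(50, np.float64(531.6), np.float64(-143.0)), (51, np.float64(533.3), np.float64(-27.8)), (22, np.float64(572.2), np.float64(-145.5)), (22, np.float64(574.1), np.float64(-26.5))]
z med 0.0565
foot [555.6 -86. ] 164.6 180.6 ang 1.15 z [0.0275 0.0326 0.0445]
plate [559.3 -86.9] 120.2 180.4 ang -0.3 z [0.0529 0.0565 0.06  ]
scene
[(22, np.float64(577.3), np.float64(-30.6)), (22, np.float64(575.9), np.float64(-149.9)), (46, np.float64(539.0), np.float64(-30.3)), (41, np.float64(539.2), np.float64(-88.6)), (50, np.float64(536.9), np.float64(-148.9))]
z med 0.056
foot [557.7 -90.8] 169.3 180.9 ang 1.16 z [0.0278 0.0328 0.0557]
plate [560.  -91.1] 122.0 180.3 ang -0.73 z [0.0539 0.0563 0.0586]
```

View pics/t3c.png

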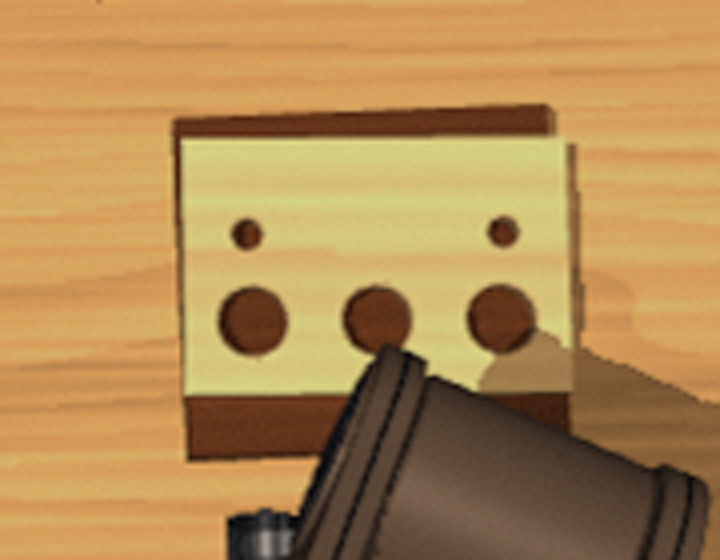

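Call:
drive_tool([
  [1, 0.09, -0.015, -0.1, 0],
  [1, 0.09, -0.015, -0.22, 0],
  [1, 0.09, -0.015, -0.3, 0],
  [1, 0.09, -0.015, -0.318, 0],
  [1, 0.12, -0.015, -0.318, 0],
  [1, 0.14, -0.015, -0.318, 0],
  [1, 0.155, -0.015, -0.318, 0],
  [1, 0.165, -0.015, -0.318, 0],
  [1, 0.175, -0.015, -0.318, 0],
  [1, 0.175, -0.015, -0.318, 0],
])

```text
clock: 7.85
tcp_pos: [0.4978, -0.0865, 0.0442]
tcp_rot: [[0.003, -0.019, 1.0], [0.013, 1.0, 0.019], [-1.0, 0.013, 0.003]]
ft_force: [-0.0, 0.1, -0.1]
width: 0.0855
```

Run:
```python
from h import *
o=manip.get_obs(); print(np.round(o['tcp_pos'],4),np.round(o['ft_force'],1))
for n in('top','scene'):
    f=grab(n); print(n); holes(f); measure(f,(.56,-.083)); cv2.imwrite(f'pics/{n}4.png',f['image'])
```

```text
[ 0.4978 -0.0865  0.0442] [-0.   0.1 -0.1]
top
[(51, np.float64(540.9), np.float64(-26.8)), (23, np.float64(581.2), np.float64(-23.5)), (23, np.float64(583.5), np.float64(-142.7))]
z med 0.0565
foot [556.7 -52.5] 91.0 193.0 ang 41.34 z [0.0279 0.0363 0.0447]
plate [569.2 -84.2] 119.3 180.7 ang 1.27 z [0.053  0.0566 0.0601]
scene
[(22, np.float64(584.9), np.float64(-27.5)), (19, np.float64(587.4), np.float64(-146.6)), (47, np.float64(546.2), np.float64(-29.4)), (45, np.float64(547.7), np.float64(-88.6)), (45, np.float64(549.2), np.float64(-147.8))]
z med 0.056
foot [557.  -89.5] 170.1 180.5 ang 1.46 z [0.0281 0.0423 0.058 ]
plate [570.1 -88.1] 121.0 180.1 ang 1.29 z [0.0539 0.0563 0.0586]
```

Call:
drive_tool([
  [1, 0.004, 0, 0, 0],
  [1, 0.008, 0, 0, 0],
  [1, 0.012, 0, 0, 0],
  [1, 0.016, 0, 0, 0],
  [1, 0.02, 0, 0, 0],
  [1, 0.023, 0, 0, 0],
  [1, 0.023, 0, 0, 0],
  [1, 0.023, 0, 0, 0],
  [1, 0.023, 0, 0, 0],
  [1, 0.023, 0, 0, 0],
])

```text
clock: 9.2
tcp_pos: [0.5068, -0.0866, 0.0441]
tcp_rot: [[0.003, -0.019, 1.0], [0.013, 1.0, 0.019], [-1.0, 0.013, 0.003]]
ft_force: [0.9, 0.1, -0.7]
width: 0.0851
```

Run:
```python
from h import *
o=manip.get_obs(); print(np.round(o['tcp_pos'],4),np.round(o['ft_force'],1))
for n in('top','scene'):
    f=grab(n); print(n); holes(f); measure(f,(.56,-.083)); cv2.imwrite(f'pics/{n}5.png',f['image'])
```

```text
[ 0.5068 -0.0866  0.0441] [ 0.9  0.1 -0.7]
top
[(54, np.float64(549.3), np.float64(-26.3)), (24, np.float64(589.5), np.float64(-24.2)), (26, np.float64(592.1), np.float64(-142.5))]
z med 0.0467
foot [518.9 -17.3] 36.4 100.3 ang 76.35 z [0.0281 0.0377 0.0436]
plate [579.1 -85.3] 119.3 180.6 ang 1.13 z [0.0429 0.0465 0.0501]
scene
[(22, np.float64(600.8), np.float64(-28.1)), (22, np.float64(603.8), np.float64(-146.4)), (52, np.float64(560.0), np.float64(-30.9)), (47, np.float64(562.0), np.float64(-88.0)), (52, np.float64(563.0), np.float64(-145.1))]
z med 0.0463
foot [557.7 -90.1] 168.9 179.8 ang 1.3 z [0.029  0.041  0.0488]
plate [580.1 -89.5] 121.5 181.9 ang 2.2 z [0.0439 0.0463 0.0487]
```

The plate has dropped: its top is at about 46.5 mm. I'll back off and check that it's flat.

Call:
drive_tool([
  [1, -0.03, 0, 0, 0],
  [1, -0.08, 0, 0, 0],
  [1, -0.11, 0, 0, 0],
  [1, -0.11, 0, 0.1, 0],
  [1, -0.11, 0, 0.2, 0],
  [1, -0.11, 0, 0.3, 0],
  [1, -0.11, 0.15, 0.4, 0],
  [1, -0.11, 0.3, 0.4, 0],
  [1, -0.11, 0.45, 0.4, 0],
  [1, -0.11, 0.6, 0.4, 0],
])

```text
clock: 10.55
tcp_pos: [0.4624, 0.1544, 0.2047]
tcp_rot: [[0.004, -0.019, 1.0], [0.013, 1.0, 0.019], [-1.0, 0.013, 0.005]]
ft_force: [1.1, -0.6, 0.0]
width: 0.0853
```

Run:
```python
from h import *
o=manip.get_obs(); print(np.round(o['tcp_pos'],4),np.round(o['ft_force'],1))
for n in('top','scene'):
    f=grab(n); print(n); holes(f,.046); m=measure(f,(.56,-.083)); cv2.imwrite(f'pics/{n}6.png',f['image'])
    P=cloud(f); c,w,h,a=m['plate']
    for x in(-45,45):
        for y in(-80,80):
            q=T(c,a,x,y)/1000; k=np.hypot(P[...,0]-q[0],P[...,1]-q[1])<.012; print(x,y,P[k][:,2].mean().round(4),end=' | ')
    print()
u,v=390,225
a=cv2.imread('pics/top6.png')[v-70:v+70,u-90:u+90];b=cv2.imread('pics/scene6.png')[192:332,182:362]
cv2.imwrite('pics/f.png',cv2.resize(np.hstack([a,b]),None,fx=2.2,fy=2.2,interpolation=cv2.INTER_CUBIC))
```

```text
[0.4624 0.1544 0.2047] [ 1.1 -0.6  0. ]
top
[(52, np.float64(550.2), np.float64(-26.9)), (55, np.float64(550.8), np.float64(-84.3)), (49, np.float64(552.2), np.float64(-142.8))]
z med 0.0465
foot [521.1 -86.8] 95.8 180.8 ang 1.09 z [0.0289 0.0394 0.0438]
plate [578.1 -85.2] 120.4 180.4 ang 1.08 z [0.043  0.0466 0.0503]
-45 -80 0.0462 | -45 80 0.0443 | 45 -80 0.0467 | 45 80 0.0449 | 
scene
[(23, np.float64(592.7), np.float64(-28.4)), (15, np.float64(594.4), np.float64(-146.9)), (49, np.float64(555.3), np.float64(-30.7)), (42, np.float64(558.0), np.float64(-87.9)), (41, np.float64(559.5), np.float64(-146.9))]
z med 0.046
foot [557.8 -89.7] 169.5 180.4 ang 1.41 z [0.0288 0.0398 0.0461]
plate [579.6 -89.6] 122.1 179.4 ang 1.08 z [0.0439 0.0463 0.0486]
-45 -80 0.0458 | -45 80 0.0439 | 45 -80 0.0464 | 45 80 0.0442 |
```

View pics/f.png

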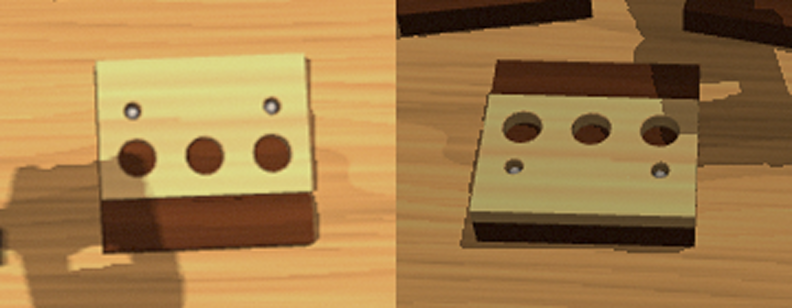

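View pics/top6.png

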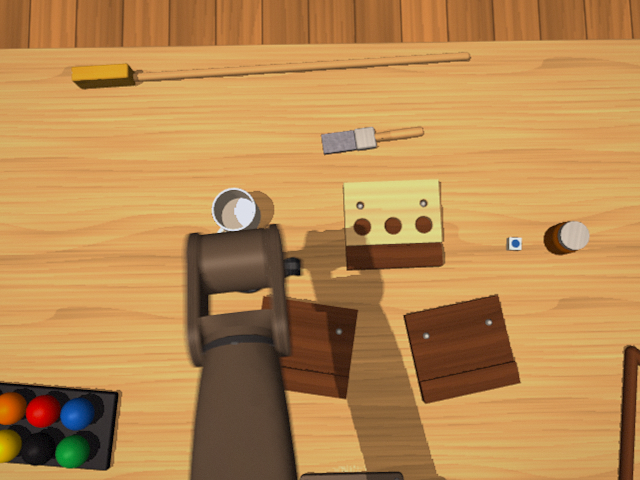

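In these views both pins show inside the small holes, at top (360,206) and (423,203). The plate is flush with the foot and the bystanders haven't moved. One plane fit for tilt, then I'll hand in.

Run:
```python
from h import *
ok=[]
for n in('top','scene'):
    f=grab(n);P=cloud(f).reshape(-1,3)*1000; c=np.array([578,-85.5]) if n=='top' else np.array([579.6,-88.5]); d=P[:,:2]-c
    a=np.radians(1.1); x=d@[np.cos(a),np.sin(a)]; y=d@[-np.sin(a),np.cos(a)]
    k=(x>0)&(x<54)&(abs(y)<84)&(P[:,2]>35)&(np.hypot(x-15,abs(y)-60)>12)
    A=np.c_[x[k],y[k],np.ones(k.sum())]; s=np.linalg.lstsq(A,P[k,2],rcond=None)[0]; t=np.degrees(s[:2]); print(n,'tilt x,y deg',t.round(2),'z0',s[2].round(2)); ok.append(abs(t[1])<.5)
    # same on counter for calibration tilt
    k=(abs(x)<150)&(abs(y)>100)&(abs(y)<150)&(P[:,2]<12); A=np.c_[x[k],y[k],np.ones(k.sum())]; s=np.linalg.lstsq(A,P[k,2],rcond=None)[0];print('counter',np.degrees(s[:2]).round(2),s[2].round(2))
if all(ok): print('hand in',manip.close_job())
```

```text
top tilt x,y deg [-0.05  0.1 ] z0 46.58
counter [0.06 0.03] 0.59
scene tilt x,y deg [ 0.08 -0.03] z0 46.25
counter [ 0.   -0.02] 0.31
the job is handed in; nothing more can be done
hand in None
```

The plate is seated on its pins on the farthest foot, and I've handed the job in. I pushed it with the open fingertips, about 11 mm toward -y and then about 19 mm toward +x. The +x push also squared it to the foot. Then I backed the arm off, at about 10.6 s on the robot's clock.

**Seating:** the plate's top is about 46 mm above the counter. Tilt is 0.1° or less in both views. Both pins show inside the small holes and the edges are flush with the foot.

**Bystanders:** in the last top view the mug, jar, chalk and brush were where they started, judged by eye.

**Checks that disagreed:**
- The two cameras' positions differed by 2–4 mm, so I compared plate and foot within the same view.
- The first corner-height check read about 2 mm lower on the +y side, which I took to be edge pixels. A plane fit over the plate's far half, away from the edges, showed no tilt.

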